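Hang the ampoule caddy on the equipment rail

ROBOT

A 7-joint arm with a two-finger parallel gripper is mounted at the origin on the work surface. World frame = base frame: x ahead of the robot, y to its left, z up, the work surface at z = 0. Lengths are in m, angles in rad, forces in N, time in s.
With the tool pointing down it reaches from about 0.425 to 0.975 m from the base axis. Payload 16.7 kg.
Tool frame: the origin (TCP) lies at the very end of the fingers, on their centre line; the grasp point (between the pads) lies 19 mm behind it (env.grip_point_offset is the distance from the TCP to the grasp point, in m); z points along the fingers, y is the line along which they close (so a half turn about z gives the same grasp; the last joint's range is limited). The gripper opens to 85 mm and grips with 20 to 120 N. Pads are 22 mm wide; open, the fingers measure 114 mm over their backs; the gripper's body (76 mm by 85 mm) begins 54 mm behind the grasp point. The pads swing forward as they close: fully open they stand 13 mm farther back than shut.
Start: joints at [1.161, 0.426, 0.074, 1.606, -0.034, 1.111, -0.067], TCP at [0.174, -0.652, 0.231] pointing down, gripper open.
Joint ranges: [-2.85, 2.85], [-0.5, 2.14], [-1.23, 1.37], [0.21, 2.46], [-1.02, 4.16], [0.16, 2.05], [-2.73, 2.73]. Speed limits (rad/s): [1.89, 1.89, 2.39, 2.39, 3.01, 3.01, 3.01].

INTERFACE

Orientations are given as a rotation vector (axis times angle).
In Python, from rig import env, eyes, close_job gives the robot as it stands. The module is installed in compiled form; this text tells all that it offers.
- The arm moves only by the shell command python3 -m creep 'ROWS' [OPENING] [FORCE]. ROWS is JSON, a list that holds one entry, the list of rows, each a list of 6 numbers: the shift along the tool's x, y, z in m, then the turn, a rotation vector about the tool's x, y, z in degrees. A call has 1 to 10 rows; each row is the pose to reach, as a shift and turn from the pose commanded when the call began, along the tool's axes at that moment; what a row does not reach only later rows make up. A row lasts 1/12 s, in which the tool goes at most 41.7 mm and 7.16 degrees, less where a joint would pass 70% of its speed; a pose out of reach is approached as far as the arm can. A call with a gripper value outside its range is refused whole. OPENING is the finger opening in m, from 0 to 0.0854, set as the call begins (- or left out, the last holds). The fingers move at their own pace and stop on an object; FORCE is the grip in N (left out, the last holds). Time passes only in rows, so rows that repeat a pose let the fingers close. It gives the time, the measured TCP pose, the force, the opening and the grip force at its end, in the units of the state.
- env.get_state(): the state, without advancing time (a new reading comes with each control period).
- eyes.grab_frame(name): name is "scene" or "top"; returns a dict with "color" (400x640x3 uint8, red, green, blue), "fx", "fy", "cx", "cy" (pixels), "k1" (the pictures are not rectified: a ray, as slopes to the right and down, at radius r is drawn at 1 + k1 r^2 times it, then the intrinsics apply), "rvec" (rotation vector, rad) and "tvec" (3), from world to camera coordinates, as OpenCV has them. Camera axes: x right, y down, z forward; pixel columns grow to the right and rows downward; lengths in m; the calibration is good to about 2 mm. A picture is of the moment at which its call begins. There is no depth.
- close_job(): hands the job in; it is judged then, once.
The state is a dict: "time": time; "q": joint angles; "joint_vel": joint speeds; "joint_torque": joint torques, N m; "tcp_pos": TCP position; "orientation": TCP orientation; "wrist_force": force on the tool from outside, world axes, zero at the start; "torque": the same for the moment, N m; "opening": opening from 0.0 (shut) to 1.0 (fully open); "finger_force": force on a finger pad.
Only numpy, scipy, OpenCV 4.12 (cv2) and the standard library are available. Lean on these libraries where they do the work, as an engineer would, in place of code of your own. Each camera call takes 0.05 s, during which the arm holds its last target. There are 200 camera calls.

TASK

Pick up the orange ampoule caddy by its black handle, lift its steel hook over the raised lip of the equipment rail in the free bay, roughly in line with the green tab that marks it, and lower it until the hook sits fully down behind the lip and the caddy hangs there by itself. Keep the caddy upright, lower it rather than drop it, and leave the other things on the table where they are.

Things in the scene. Friction and masses are not known exactly. Their poses are not given: they have to be found in the camera images.
- caddy: Orange open tray of ampoules, 70 (x) x 100 (y) x 45 mm, 250-500 g, loose on the table. Origin: centre of its underside, z up. On its +x side a steel back plate (80 mm wide, back face at x = 35 mm) rises to z = 115 mm and bends over to +x into a hook. Highest part: handle, top at z = 176 mm.
- caddy_handle (a point): Centre of the black handle bar, at (0, 0, 168) mm in the caddy frame, axes as the caddy. The bar runs along y, 12 mm thick (x), 16 mm tall (z), 90 mm clear between its two orange uprights (18 mm wide in x). Below it the space is free down to the ampoules at z = 70 mm; the hook beside it tops out at z = 115 mm.
- caddy_hook (a point): Centre of the hook's mouth, at (43, 0, 111) mm in the caddy frame, axes as the caddy: on the underside of the hook's bridge, mid-way in the 16 mm gap between back plate and tongue. The tongue is 5 mm thick (caddy x = 51 to 56 mm), 70 mm wide, and hangs 22 mm below this point. Seated, this point lies at point bay.
- rail: Fixed steel rail on posts, along its y; origin on the table below mid-lip, +x away from the hanging side (which faces the robot). Lip: x = -4 to 4 mm, top z = 136. Channel behind: x = 4 to 22, floor z = 105, closed at y = +-169. Back wall: x = 22 to 28, top z = 146. Rest strip for hung backs: x = -4 to 4, z = 30 to 52. Base: x = -40 to 60, y = +-180, 8 mm high. Bays at y = -75 and 75.
- bay (a point): The free bay: middle of the lip's top edge, 136 mm above the table, at the bay's centre; axes as the rail. The green tab (24 x 55 x 6 mm, top at 152 mm) is centred 36 mm from it in +x. A hung caddy has its x along this x and its underside about 25 mm above the table; let go, it leans up to 5 degrees, as the hook has 4 mm play each way over the lip.
- hung_dish: Fixed steel-backed blue dish already hanging in the other bay, 80 mm wide along the rail, reaching 72 mm out in front of the lip, top at z = 144 mm. Origin on the table below the lip at that bay's centre, axes as the rail.
- amber_bottle: Bystander: amber jar with green cap, 48 mm across, 70 mm high, upright; origin under its base.
- saline_bottle: Bystander: clear bottle with white cap, 72 mm across, 170 mm high, upright; origin under its base.
- swab_jar: Bystander: white jar, 60 mm across, 60 mm high; origin under its base.
- scope: Bystander: steel laryngoscope lying down, 142 mm long along its x, about 33 mm high; origin below the middle of its barrel, on the table.

How it is judged:
By the outcome, as a careful person would: the job done as asked, in the order asked, and still so for the second after the job is handed in, with the robot touching nothing.
It also fails if it takes over 43 s, if anything falls off the work surface, if the arm or the gripper's body presses on something with over 40 N, if the wrist force passes 120 N, or if a joint passes its speed limit or range.

## Working session

There is one attempt and no reset: what is moved stays moved. The work goes in short steps, Python scripts to look and compute and a shell command to move; the robot and the scene stay as the last step left them, time stands still between calls to the robot, and variables do not carry over. Pictures are saved under pics/ and viewed, at most 10 in all, crops included, and the job is handed in when it is done.

```bash
mkdir -p pics; cat > h.py <<'E'
import numpy as np, cv2
from rig import env, eyes
def grab(n,f=None):
    d=eyes.grab_frame(n)
    if f: cv2.imwrite('pics/'+f,d['color'][:,:,::-1])
    return d
def cam(d):
    K=np.array([[d['fx'],0,d['cx']],[0,d['fy'],d['cy']],[0,0,1.]])
    return K,np.array([d['k1'],0,0,0,0.]),np.array(d['rvec'],float),np.array(d['tvec'],float)
def proj(d,P):
    K,D,r,t=cam(d); return cv2.projectPoints(np.array(P,float).reshape(-1,1,3),r,t,K,D)[0][:,0]
def back(d,uv,z):
    K,D,r,t=cam(d); R=cv2.Rodrigues(r)[0]
    n=cv2.undistortPoints(np.array(uv,float).reshape(-1,1,2),K,D)[:,0]
    w=np.c_[n,np.ones(len(n))]@R; c=-R.T@t
    return c+w*((z-c[2])/w[:,2])[:,None]
E
python3 - <<'E'
from h import *
for n in('scene','top'):
    d=grab(n,n+'0.png'); K,D,r,t=cam(d); print(n,-cv2.Rodrigues(r)[0].T@t,d['fx'],d['k1'])
s=env.get_state(); print(s['tcp_pos'],s['orientation'],s['time'],s['wrist_force'],env.grip_point_offset)
E
```

```text
scene [1.02610057 0.0092103  0.9201819 ] 383.4119669960868 0.0007825736536376819
top [0.44405598 0.03758346 1.44737723] 477.25243420564175 -0.13176326949874795
[ 0.1739193  -0.65180833  0.23067802] [-3.11375419e+00 -4.08233155e-01  3.37340715e-04] 0.1 [ 0.12731749 -0.5678457   0.24435855] 0.0187
```

View pics/scene0.png

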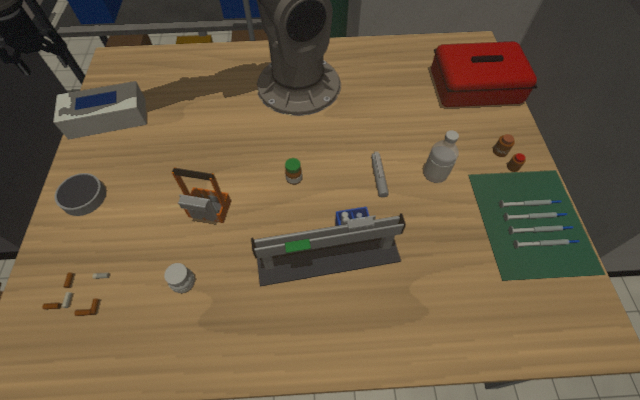

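View pics/top0.png

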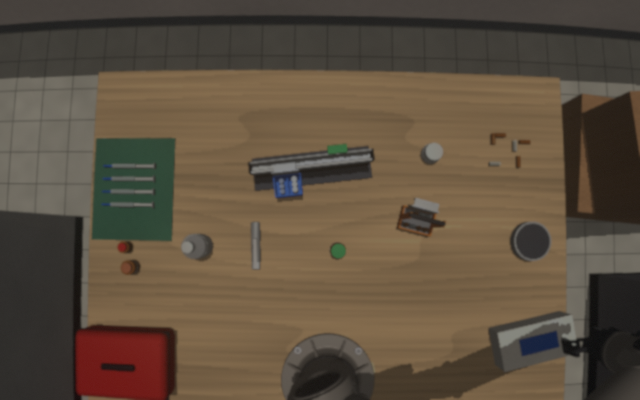

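Both views show the caddy near scene (205,200) / top (418,220) and the rail near scene (328,245) / top (312,165), with the green tab at top (337,149). The dish hangs in the other bay. I'll zoom in on these.

```bash
python3 - <<'E'
import cv2,numpy as np
s=cv2.imread('pics/scene0.png');t=cv2.imread('pics/top0.png')
def c(i,x,y,w,h,W,H): return cv2.resize(i[y:y+h,x:x+w],(W,H),interpolation=cv2.INTER_CUBIC)
a=np.hstack([c(s,170,160,70,70,350,350),c(t,390,190,64,50,448,350)])
b=np.hstack([c(s,245,205,165,80,400,194),c(t,243,138,140,68,398,194)])
cv2.imwrite('pics/m1.png',np.vstack([a,np.hstack([b])]) if a.shape[1]==b.shape[1] else np.vstack([a,cv2.resize(b,(798,220))]))
E
```

```text
(no output)
```

View pics/m1.png

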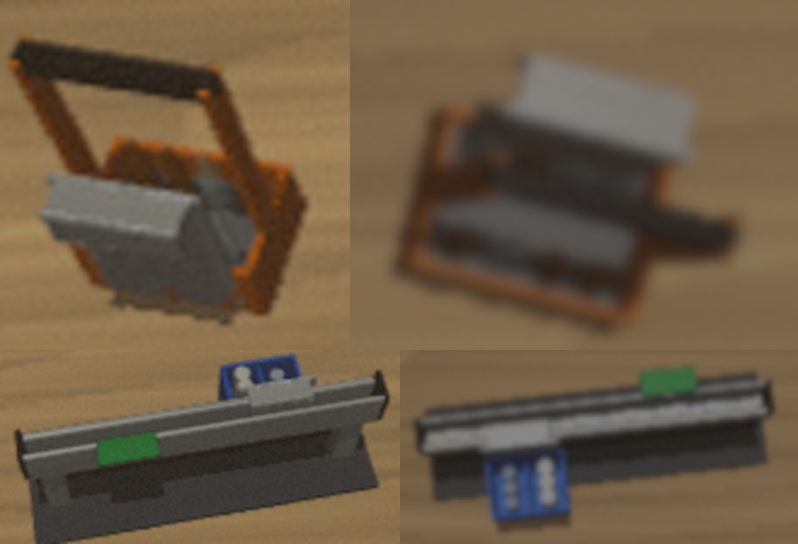

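The zoom shows the caddy with its hook facing +x (away from the robot), yawed a little. The green tab is at world −y, so the bay is at rail y = −75. Next I fit both poses from corner correspondences.

```bash
cat > fit.py <<'E'
from h import *
from scipy.optimize import least_squares
S=grab('scene');T=grab('top')
def tf(p,P):
    P=np.array(P,float)/1000; c,s=np.cos(p[2]),np.sin(p[2])
    return np.c_[p[0]+c*P[:,0]-s*P[:,1],p[1]+s*P[:,0]+c*P[:,1],P[:,2]]
def fit(a,b,p0):
    def r(p): return np.r_[(proj(S,tf(p,[q[:3] for q in a]))-[q[3:] for q in a]).ravel(),(proj(T,tf(p,[q[:3] for q in b]))-[q[3:] for q in b]).ravel()]
    o=least_squares(r,p0,loss='soft_l1'); print(np.round(o.x,4),np.degrees(o.x[2])); print(np.round(r(o.x).reshape(-1,2),1).tolist()); return o.x
def sc(x,y): return 170+x/5,160+y/5
def tc(x,y): return 390+(x-350)/7,190+y/7
def sr(x,y): return 245+x/2.424,205+(y-350)/2.424
def tr(x,y): return 243+(x-400)/2.843,138+(y-350)/2.843
H=lambda x,y,z,uv:(x,y,z,*uv)
C=fit([H(0,-50,176,sc(18,53)),H(0,50,176,sc(213,82)),H(35,50,0,sc(265,312)),H(-35,50,45,sc(305,200))],
 [H(35,50,45,tc(445,105)),H(-35,50,0,tc(400,268)),H(-35,-50,45,tc(635,315)),H(0,-50,176,tc(735,235)),H(35,40,115,tc(515,105)),H(56,-35,115,tc(695,98)),H(56,35,115,tc(530,55))],[.5,-.25,-.2])
R=fit([H(60,-180,8,sr(33,540)),H(60,180,8,sr(378,485)),H(24,-102.5,152,sr(97,440)),H(24,-47.5,152,sr(155,433)),H(48,-102.5,152,sr(100,463)),H(48,-47.5,152,sr(160,456))],
 [H(-40,180,8,tr(433,500)),H(-40,-180,8,tr(768,462)),H(48,-102.5,152,tr(693,367)),H(24,-102.5,152,tr(697,390)),H(24,-47.5,152,tr(643,395)),H(48,-47.5,152,tr(640,372))],[.65,.05,.1])
np.save('C',C);np.save('R',R)
def box(x0,x1,y0,y1,z0,z1):
    v=[(x,y,z) for x in(x0,x1) for y in(y0,y1) for z in(z0,z1)]
    return [(v[i],v[j]) for i in range(8) for j in range(i) if bin(i^j).count('1')==1]
def draw(d,p,boxes,col,k,x,y,w,h):
    im=cv2.resize(d['color'][y:y+h,x:x+w,::-1],None,fx=k,fy=k,interpolation=cv2.INTER_CUBIC)
    for pp,bs,cc in zip(p,boxes,col):
        for b in bs:
            for e in box(*b):
                q=((proj(d,tf(pp,e))-[x,y]+.5)*k).astype(int); cv2.line(im,q[0].tolist(),q[1].tolist(),cc,1)
    return im
CB=[(-35,35,-50,50,0,45),(-6,6,-45,45,160,176),(35,56,-35,35,111,115),(51,56,-35,35,89,115),(31,35,-40,40,0,115)]
RB=[(-40,60,-180,180,0,8),(-4,4,-169,169,105,136),(22,28,-169,169,105,146),(24,48,-102.5,-47.5,146,152)]
E
cat > ov.py <<'E'
from fit import *
import sys
def L(i,h):return cv2.resize(i,(400,h))
a=np.hstack([L(draw(S,[C],[CB],[(0,255,255)],6,165,155,80,75),330),L(draw(T,[C],[CB],[(0,255,255)],6,385,185,80,66),330)])
b=np.hstack([L(draw(S,[R],[RB],[(255,255,0)],4,245,205,165,80),250),L(draw(T,[R],[RB],[(255,255,0)],4,243,138,140,68),250)])
cv2.imwrite('pics/'+sys.argv[1],np.vstack([a,b]))
E
python3 ov.py ov1.png
```

```text
[ 0.4785 -0.2585 -0.2566] -14.699290428778314
[[-0.9, -2.5], [-0.2, -1.6], [0.3, -0.0], [-2.9, -7.9], [0.4, -0.8], [-1.6, -1.1], [-0.2, 0.9], [0.2, 0.1], [-1.6, -1.3], [-0.1, -0.5], [-0.3, -0.9]]
[0.627  0.0547 0.1157] 6.630797680338797
[[0.6, 1.0], [0.1, -0.3], [-0.9, -1.0], [-0.1, -2.1], [-0.7, -0.5], [-0.4, -1.7], [-0.3, -0.9], [-0.3, -0.1], [0.5, -1.2], [0.1, -0.7], [-0.8, -0.4], [-0.7, -0.9]]
```

View pics/ov1.png

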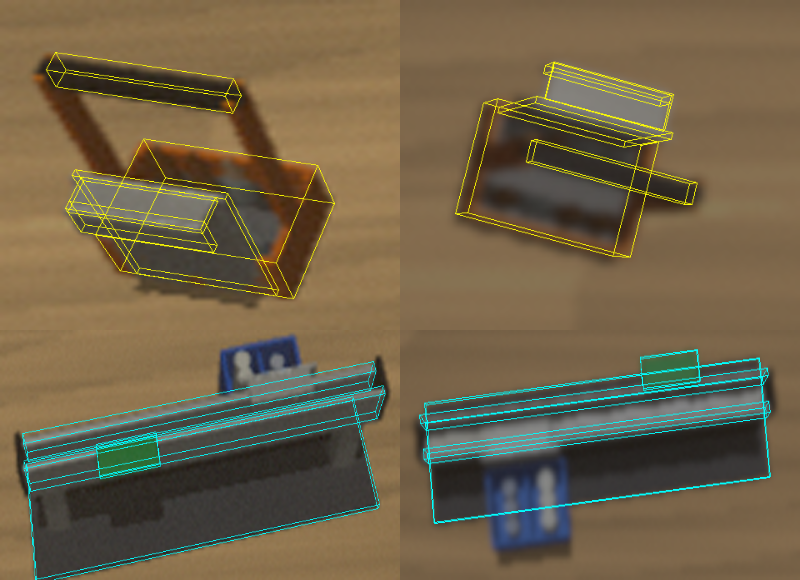

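The overlay fits within about 1–2 px. One caddy annotation was wrong, so I'll drop it, refit, and compute the approach.

```bash
sed -i 's/,H(-35,50,45,sc(305,200))//' fit.py
cat > go.py <<'E'
from h import *
from scipy.spatial.transform import Rotation as Ro
def rel(p,yaw_y):
    "shift/turn to TCP position p, tool down, tool y at world heading yaw_y"
    s=env.get_state(); R=Ro.from_rotvec(s['orientation'])
    y=np.array([np.cos(yaw_y),np.sin(yaw_y),0]); z=np.array([0,0,-1.])
    G=Ro.from_matrix(np.c_[np.cross(y,z),y,z])
    print('t',round(s['time'],2),'shift mm',np.round(R.inv().apply(np.array(p)-s['tcp_pos'])*1e3,1),'turn',np.round(np.degrees((R.inv()*G).as_rotvec()),1),'tcp',np.round(s['tcp_pos'],4),'F',np.round(s['wrist_force'],1),s['opening'],s['finger_force'])
E
python3 - <<'E'
from fit import *; from go import *
rel([C[0],C[1],.231],C[2])
E
```

```text
[ 0.478  -0.2592 -0.2429] -13.91608273333045
[[-1.3, -2.4], [-0.4, -2.0], [0.3, -0.3], [0.4, -0.5], [-1.3, -0.7], [0.2, 0.8], [0.5, 0.1], [-1.6, -1.0], [-0.1, -0.6], [-0.3, -0.6]]
[0.627  0.0547 0.1157] 6.630797680338797
[[0.6, 1.0], [0.1, -0.3], [-0.9, -1.0], [-0.1, -2.1], [-0.7, -0.5], [-0.4, -1.7], [-0.3, -0.9], [-0.3, -0.1], [0.5, -1.2], [0.1, -0.7], [-0.8, -0.4], [-0.7, -0.9]]
t 0.3 shift mm [ 3.950e+02 -3.012e+02  2.000e-01] turn [ -0.   -0.  -61.1] tcp [ 0.174  -0.652   0.2311] F [ 0.  -0.2 -0.1] 1.0015197412315975 0.0
```

```bash
python3 -m creep '[[[0.01,-0.008,0,0,0,-2],[0.03,-0.023,0,0,0,-5],[0.06,-0.045,0,0,0,-10],[0.09,-0.068,0,0,0,-15],[0.12,-0.09,0,0,0,-20],[0.15,-0.113,0,0,0,-25],[0.18,-0.136,0,0,0,-30],[0.21,-0.159,0,0,0,-35],[0.235,-0.179,0,0,0,-39],[0.25,-0.19,0,0,0,-41]]]' 0.085 60
python3 - <<'E'
from go import *
C=np.load('C.npy'); rel([.478,-.2592,.231],-.2429)
E
```

```text
time: 1.13
tcp_pos: [0.3689, -0.4003, 0.2316]
orientation: [2.768, 1.486, 0.001]
wrist_force: [1.5, -0.5, -0.2]
opening: 0.993
finger_force: 0.0
t 1.13 shift mm [177.9  12.9   0.7] turn [  0.   -0.  -19.6] tcp [ 0.3689 -0.4003  0.2316] F [ 1.5 -0.5 -0.2] 0.9926031973721662 0.0
```

```bash
python3 -m creep '[[[0.02,0.001,0,0,0,-2],[0.05,0.004,0,0,0,-6],[0.08,0.006,0,0,0,-10],[0.11,0.008,0,0,0,-14],[0.14,0.01,0,0,0,-17],[0.165,0.012,0,0,0,-19],[0.178,0.012,0,0,0,-20],[0.178,0.012,0,0,0,-20],[0.178,0.012,0,0,0,-20]]]' >/dev/null
python3 - <<'E'
from go import *
rel([.478,-.2592,.231],-.2429)
S=grab('scene');T=grab('top')
f=lambda d,x,y:cv2.resize(d['color'][y:y+90,x:x+90,::-1],(400,400),interpolation=cv2.INTER_CUBIC)
cv2.imwrite('pics/a1.png',np.hstack([f(S,160,140),f(T,375,175)]))
E
```

```text
t 1.88 shift mm [4.7 0.8 0.1] turn [-0.   0.  -0.2] tcp [ 0.476  -0.2636  0.2311] F [-0.3 -1.  -0.5] 0.9943840479489933 0.0
```

View pics/a1.png

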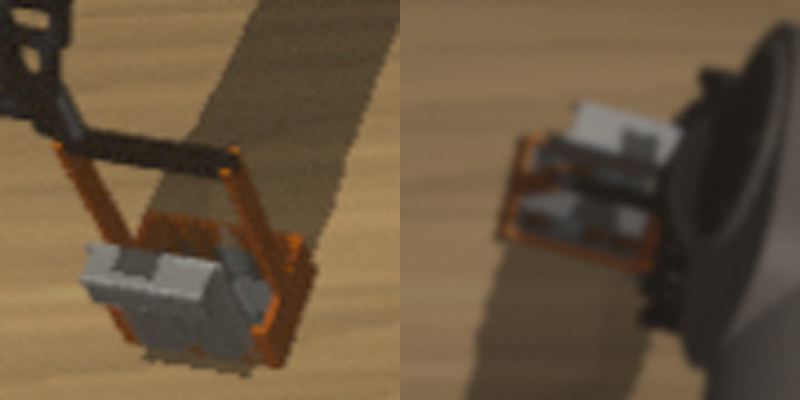

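The scene view shows a fingertip near pixel (177,171), which looks left of the handle centre. I'll check that against the projected finger positions.

```bash
python3 - <<'E'
from go import *
s=env.get_state(); R=Ro.from_rotvec(s['orientation']).as_matrix(); p=np.array(s['tcp_pos'])
S=grab('scene');T=grab('top')
P=[p+R@[0,sy*y,-.013] for sy in(1,-1) for y in(.043,.057)]+[p,[.478,-.2592,.168]]
print(np.round(np.c_[P,proj(S,P),proj(T,P)],3))
print(np.round((proj(S,P)-[160,140])*400/90),np.round((proj(T,P)-[375,175])*400/90))
E
```

```text
[[ 5.17000e-01 -2.75000e-01  2.44000e-01  1.73967e+02  1.68043e+02
   4.39934e+02  2.03082e+02]
 [ 5.31000e-01 -2.79000e-01  2.44000e-01  1.71504e+02  1.73217e+02
   4.41204e+02  1.97781e+02]
 [ 4.34000e-01 -2.54000e-01  2.44000e-01  1.88208e+02  1.38118e+02
   4.31986e+02  2.35848e+02]
 [ 4.20000e-01 -2.51000e-01  2.44000e-01  1.90391e+02  1.33529e+02
   4.30669e+02  2.41210e+02]
 [ 4.75000e-01 -2.65000e-01  2.31000e-01  1.83020e+02  1.56269e+02
   4.34743e+02  2.19552e+02]
 [ 4.78000e-01 -2.59000e-01  1.68000e-01  1.93076e+02  1.73210e+02
   4.27039e+02  2.19140e+02]]
[[ 62. 125.]
 [ 51. 148.]
 [125.  -8.]
 [135. -29.]
 [102.  72.]
 [147. 148.]] [[289. 125.]
 [294. 101.]
 [253. 270.]
 [247. 294.]
 [266. 198.]
 [231. 196.]]
```

The projections agree with the calibration: the handle centre is predicted at crop (147,148) and seen at about (152,150). I'll correct by 5 mm and descend.

```bash
python3 -m creep '[[[0.005,0.001,0.005,0,0,0],[0.005,0.001,0.015,0,0,0],[0.005,0.001,0.025,0,0,0],[0.005,0.001,0.033,0,0,0],[0.005,0.001,0.038,0,0,0],[0.005,0.001,0.04,0,0,0],[0.005,0.001,0.04,0,0,0],[0.005,0.001,0.04,0,0,0]]]' >/dev/null
python3 - <<'E'
from go import *
rel([.478,-.2592,.149],-.2429)
E
```

```text
t 2.75 shift mm [-0.5 -0.4 42.4] turn [ 0.  -0.  -0.1] tcp [ 0.4785 -0.2588  0.1914] F [ 0.   0.1 -0.3] 0.9941192850133596 0.0
```

```bash
python3 -m creep '[[[0,0,0.005,0,0,0],[0,0,0.013,0,0,0],[0,0,0.022,0,0,0],[0,0,0.031,0,0,0],[0,0,0.038,0,0,0],[0,0,0.042,0,0,0],[0,0,0.042,0,0,0],[0,0,0.042,0,0,0],[0,0,0.042,0,0,0]]]'
python3 - <<'E'
from go import *
rel([.478,-.2592,.149],-.2429)
S=grab('scene');T=grab('top')
f=lambda d,x,y:cv2.resize(d['color'][y:y+90,x:x+90,::-1],(400,400),interpolation=cv2.INTER_CUBIC)
cv2.imwrite('pics/a2.png',np.hstack([f(S,160,140),f(T,375,175)]))
E
```

```text
time: 3.5
tcp_pos: [0.4786, -0.2588, 0.1496]
orientation: [2.476, 1.933, 0.0]
wrist_force: [1.4, -0.4, -0.9]
opening: 0.998
finger_force: 0.0
t 3.5 shift mm [-0.5 -0.5  0.6] turn [ 0.  -0.  -0.1] tcp [ 0.4786 -0.2588  0.1496] F [ 1.4 -0.4 -0.9] 0.9977602085730646 0.0
```

View pics/a2.png

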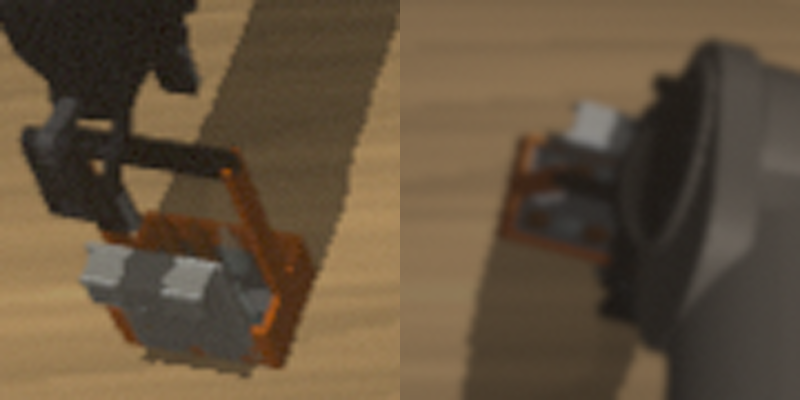

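The front finger occupies crop (25–135, 130–230) and the gripper looks left of the bar centre. I'll verify by projection.

```bash
python3 - <<'E'
from go import *
s=env.get_state(); R=Ro.from_rotvec(s['orientation']).as_matrix(); p=np.array(s['tcp_pos'])
S=grab('scene')
for sy in(1,-1):
  for x in(-.011,.011):
    P=[p+R@[x,sy*y,-.013-h] for y in(.043,.057) for h in(0,.04)]
    print(sy,x,np.round((proj(S,P)-[160,140])*400/90).tolist())
c,n=np.cos(-.243),np.sin(-.243)
P=[[.478-n*y,-.2592+c*y,z] for y in(-.045,0,.045) for z in(.16,.176)]
print(np.round((proj(S,P)-[160,140])*400/90).tolist())
E
```

```text
1 -0.011 [[102.0, 216.0], [78.0, 174.0], [92.0, 238.0], [68.0, 196.0]]
1 0.011 [[141.0, 223.0], [119.0, 180.0], [132.0, 245.0], [109.0, 203.0]]
-1 -0.011 [[159.0, 89.0], [138.0, 44.0], [167.0, 69.0], [147.0, 24.0]]
-1 0.011 [[196.0, 95.0], [177.0, 49.0], [205.0, 75.0], [186.0, 29.0]]
[[73.0, 144.0], [64.0, 127.0], [151.0, 156.0], [143.0, 139.0], [230.0, 168.0], [223.0, 151.0]]
```

The predicted fingers match the picture and straddle the bar within about 2 mm of centre. Closing the gripper.

```bash
python3 -m creep '[[[0.001,0,0,0,0,0],[0.001,0,0,0,0,0],[0.001,0,0,0,0,0],[0.001,0,0,0,0,0],[0.001,0,0,0,0,0],[0.001,0,0,0,0,0],[0.001,0,0,0,0,0],[0.001,0,0,0,0,0],[0.001,0,0,0,0,0],[0.001,0,0,0,0,0]]]' 0 90
```

```text
time: 4.48
tcp_pos: [0.4787, -0.2578, 0.1493]
orientation: [-2.477, -1.933, -0.0]
wrist_force: [0.6, -0.5, -0.8]
opening: 0.122
finger_force: 88.3
```

```bash
python3 -m creep '[[[0,0,0,0,0,0],[0,0,-0.003,0,0,0],[0,0,-0.008,0,0,0],[0,0,-0.014,0,0,0],[0,0,-0.02,0,0,0],[0,0,-0.025,0,0,0],[0,0,-0.028,0,0,0],[0,0,-0.03,0,0,0],[0,0,-0.03,0,0,0]]]'
```

```text
time: 5.23
tcp_pos: [0.4788, -0.2579, 0.1798]
orientation: [2.476, 1.932, 0.001]
wrist_force: [0.2, 0.1, -2.3]
opening: 0.123
finger_force: 87.8
```

```bash
python3 -m creep '[[[0,0,-0.005,0,0,0],[0,0,-0.015,0,0,0],[0,0,-0.03,0,0,0],[0,0,-0.045,0,0,0],[0,0,-0.056,0,0,0],[0,0,-0.062,0,0,0],[0,0,-0.065,0,0,0],[0,0,-0.065,0,0,0]]]'
python3 - <<'E'
from go import *
rel([.5235,-.0329,.245],.1157)
E
```

```text
time: 5.9
tcp_pos: [0.4788, -0.2579, 0.2448]
orientation: [2.476, 1.932, 0.0]
wrist_force: [-0.6, 0.3, -2.6]
opening: 0.119
finger_force: 87.8
t 5.9 shift mm [229.1 -11.3  -0.3] turn [  0.    0.  -20.7] tcp [ 0.4788 -0.2579  0.2448] F [-0.6  0.3 -2.6] 0.1193873376766968 87.82272219657898
```

```bash
python3 -m creep '[[[0.008,0,0,0,0,-1],[0.025,-0.001,0,0,0,-2.5],[0.05,-0.002,0,0,0,-5],[0.075,-0.003,0,0,0,-7.5],[0.1,-0.005,0,0,0,-10],[0.125,-0.006,0,0,0,-12.5],[0.15,-0.007,0,0,0,-14.5],[0.175,-0.009,0,0,0,-16.5],[0.2,-0.01,0,0,0,-18.5],[0.215,-0.011,0,0,0,-20]]]' >/dev/null
python3 -m creep '[[[0.007,0.004,0,0,0,-0.7],[0.012,0.005,0,0,0,-0.7],[0.012,0.005,0,0,0,-0.7],[0.012,0.005,0,0,0,-0.7],[0.012,0.005,0,0,0,-0.7]]]'
cat > look.py <<'E'
from go import *; import sys
s=env.get_state(); p=np.array(s['tcp_pos']); R=Ro.from_rotvec(s['orientation']).as_matrix()
B=np.load('R.npy')
rel([.593,-.0248,p[2]],.1157)
S=grab('scene');T=grab('top')
def L(d,x,y,P,col,im,k):
    q=((proj(d,P)-[x,y]+.5)*k).astype(int); cv2.polylines(im,[q.reshape(-1,1,2)],True,col,1)
def tfm(P):
    P=np.array(P,float)/1000;c,n=np.cos(B[2]),np.sin(B[2]); return np.c_[B[0]+c*P[:,0]-n*P[:,1],B[1]+n*P[:,0]+c*P[:,1],P[:,2]]
def cad(P): # caddy frame: x=tool y, y=tool x, z=-tool z; handle at grasp pt
    P=np.array(P,float)/1000; g=p+R@[0,0,-.0187]; return g+np.c_[P[:,1],P[:,0],-(P[:,2]-.168)]@R.T
out=[]
for d,x,y in((S,250,170),(T,290,110)):
    k=6; w,h=(66,90); im=cv2.resize(d['color'][y:y+90,x:x+90,::-1],None,fx=4.44,fy=4.44,interpolation=cv2.INTER_CUBIC); im2=im.copy(); k=4.44
    for xx in(-4,4): L(d,x,y,tfm([[xx,-169,136],[xx,30,136]]),(255,255,0),im,k)
    L(d,x,y,cad([[51,-35,89],[56,-35,89],[56,35,89],[51,35,89]]),(0,255,255),im,k)
    L(d,x,y,cad([[35,-40,115],[56,-35,115],[56,35,115],[35,40,115]]),(0,255,255),im,k)
    L(d,x,y,cad([[35,-50,0],[35,50,0]]),(0,255,255),im,k)
    out.append(np.vstack([im[:300],im2[:300]]) if 0 else im)
    out2=im2
    out.append(im2) if 0 else None
cv2.imwrite('pics/'+sys.argv[1],np.hstack(out))
E
python3 look.py b1.png
```

```text
time: 7.15
tcp_pos: [0.5238, -0.0354, 0.2442]
orientation: [-2.091, -2.344, 0.001]
wrist_force: [-0.1, -0.9, -2.0]
opening: 0.121
finger_force: 87.8
t 7.15 shift mm [ 2.6 70.  -0. ] turn [-0.   0.  -0.1] tcp [ 0.5238 -0.0354  0.2442] F [-0.1 -0.9 -2. ] 0.1210572103494542 87.8010642528534
```

View pics/b1.png

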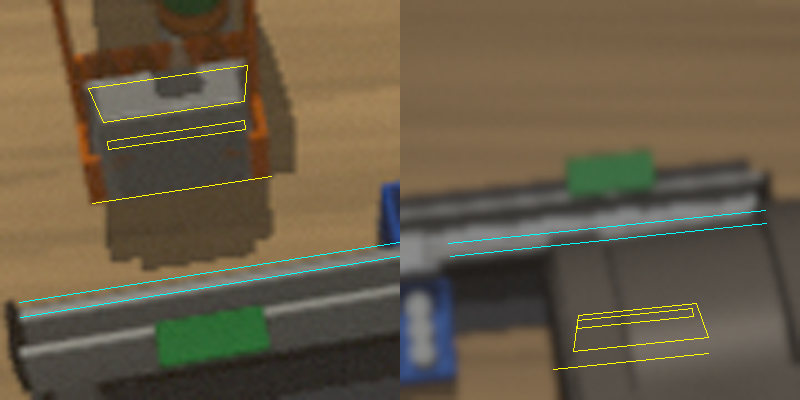

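The caddy model overlays the actual caddy within a pixel (hook top at crop (90–247, 67–120)), so it hangs upright in the grip. The lip line also lies on the lip. Moving forward over the lip.

```bash
python3 -m creep '[[[0.001,0.006,0,0,0,0],[0.002,0.018,0,0,0,0],[0.003,0.032,0,0,0,0],[0.003,0.045,0,0,0,0],[0.003,0.055,0,0,0,0],[0.003,0.062,0,0,0,0],[0.003,0.067,0,0,0,0],[0.003,0.07,0,0,0,0],[0.003,0.07,0,0,0,0],[0.003,0.07,0,0,0,0]]]'
python3 -m creep '[[[0,0,0.005,0,0,0],[0,0,0.014,0,0,0],[0,0,0.024,0,0,0],[0,0,0.032,0,0,0],[0,0,0.037,0,0,0],[0,0,0.04,0,0,0],[0,0,0.04,0,0,0],[0,0,0.04,0,0,0]]]'
python3 look.py b2.png
```

```text
time: 8.08
tcp_pos: [0.5929, -0.0231, 0.2443]
orientation: [-2.089, -2.346, 0.0]
wrist_force: [-0.1, -0.1, -3.1]
opening: 0.13
finger_force: 87.8
time: 8.75
tcp_pos: [0.5932, -0.023, 0.2043]
orientation: [-2.089, -2.346, -0.0]
wrist_force: [-0.7, 0.1, -2.1]
opening: 0.12
finger_force: 87.8
t 8.75 shift mm [-1.8 -0.4 -0. ] turn [-0. -0.  0.] tcp [ 0.5932 -0.023   0.2043] F [-0.7  0.1 -2.1] 0.11966559979224843 87.78826117515564
```

View pics/b2.png

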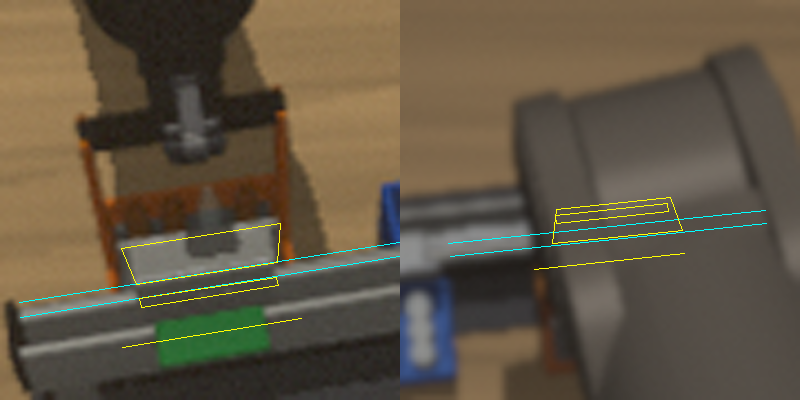

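The hook is aligned with the lip and tab: the hook spans crop x 122–280 and the tab 157–270. Lowering slowly, watching the force.

```bash
python3 -m creep '[[[0,0,0.002,0,0,0],[0,0,0.004,0,0,0],[0,0,0.006,0,0,0],[0,0,0.008,0,0,0],[0,0,0.01,0,0,0],[0,0,0.012,0,0,0],[0,0,0.012,0,0,0]]]'
```

```text
time: 9.43
tcp_pos: [0.5929, -0.0231, 0.1918]
orientation: [-2.089, -2.346, 0.001]
wrist_force: [-0.2, -0.2, -2.5]
opening: 0.124
finger_force: 87.8
```

```bash
python3 -m creep '[[[0,0,0.002,0,0,0],[0,0,0.004,0,0,0],[0,0,0.006,0,0,0],[0,0,0.008,0,0,0],[0,0,0.01,0,0,0],[0,0,0.012,0,0,0],[0,0,0.014,0,0,0],[0,0,0.014,0,0,0]]]'
python3 -m creep '[[[0,0,0.001,0,0,0],[0,0,0.002,0,0,0],[0,0,0.003,0,0,0],[0,0,0.003,0,0,0],[0,0,0.003,0,0,0]]]'
```

```text
time: 10.1
tcp_pos: [0.593, -0.0231, 0.1779]
orientation: [-2.089, -2.346, 0.0]
wrist_force: [-0.7, -0.5, -2.4]
opening: 0.121
finger_force: 87.8
time: 10.52
tcp_pos: [0.5931, -0.023, 0.1753]
orientation: [-2.089, -2.346, 0.0]
wrist_force: [0.1, 0.8, -2.5]
opening: 0.124
finger_force: 87.8
```

```bash
python3 -m creep '[[[0,0,0.0005,0,0,0],[0,0,0.001,0,0,0],[0,0,0.0015,0,0,0],[0,0,0.0015,0,0,0],[0,0,0.0015,0,0,0]]]'
```

```text
time: 10.93
tcp_pos: [0.5931, -0.023, 0.1739]
orientation: [-2.089, -2.346, 0.0]
wrist_force: [-1.3, -0.0, -0.2]
opening: 0.123
finger_force: 88.2
```

```bash
python3 -m creep '[[[0,0,0.0005,0,0,0],[0,0,0.001,0,0,0],[0,0,0.001,0,0,0],[0,0,0.001,0,0,0]]]'
```

```text
time: 11.27
tcp_pos: [0.5929, -0.0231, 0.1737]
orientation: [2.089, 2.346, -0.001]
wrist_force: [-9.8, -0.9, 13.8]
opening: 0.122
finger_force: 90.1
```

Contact came at TCP z = 0.174, the expected seated height. I'll ease off slightly and release.

```bash
python3 -m creep '[[[0,0,-0.0007,0,0,0],[0,0,-0.0007,0,0,0],[0,0,-0.0007,0,0,0]]]' - 20
python3 -m creep '[[[0,0,0,0,0,0],[0,0,0,0,0,0],[0,0,0,0,0,0],[0,0,0,0,0,0],[0,0,0,0,0,0],[0,0,0,0,0,0],[0,0,0,0,0,0],[0,0,0,0,0,0]]]' 0.06
```

```text
time: 11.52
tcp_pos: [0.5931, -0.023, 0.1738]
orientation: [2.089, 2.346, 0.0]
wrist_force: [-4.0, -0.3, 6.9]
opening: 0.118
finger_force: 89.2
time: 12.18
tcp_pos: [0.5931, -0.023, 0.1735]
orientation: [-2.089, -2.346, -0.0]
wrist_force: [0.4, 0.6, 0.7]
opening: 0.706
finger_force: 0.0
```

Released with no residual force. Retreating straight up.

```bash
python3 -m creep '[[[0,0,-0.003,0,0,0],[0,0,-0.01,0,0,0],[0,0,-0.02,0,0,0],[0,0,-0.035,0,0,0],[0,0,-0.055,0,0,0],[0,0,-0.075,0,0,0],[0,0,-0.095,0,0,0],[0,0,-0.11,0,0,0],[0,0,-0.12,0,0,0],[0,0,-0.12,0,0,0]]]'
python3 -m creep '[[[0,-0.01,0,0,0,0],[0,-0.03,0,0,0,0],[0,-0.05,0,0,0,0],[0,-0.07,0,0,0,0],[0,-0.08,0,0,0,0],[0,-0.08,0,0,0,0],[0,-0.08,0,0,0,0],[0,-0.08,0,0,0,0],[0,-0.08,0,0,0,0]]]'
python3 - <<'E'
from h import *
import h
S=grab('scene');T=grab('top')
from go import *
c,n=np.cos(.1157),np.sin(.1157); B=np.load('R.npy')
im=cv2.resize(S['color'][170:290,240:420,::-1],None,fx=4.4,fy=4.4,interpolation=cv2.INTER_CUBIC)
def cad(P,lean=0):
    P=np.array(P,float)/1000-[.043,0,.111]
    y=P[:,1]-.075; return np.c_[B[0]+c*P[:,0]-n*y,B[1]+n*P[:,0]+c*y,P[:,2]+.136]
for P in([[0,-45,176],[0,45,176]],[[35,-40,115],[56,-35,115],[56,35,115],[35,40,115]]):
    cv2.polylines(im,[((proj(S,cad(P))-[240,170]+.5)*4.4).astype(int).reshape(-1,1,2)],True,(0,255,255),1)
cv2.imwrite('pics/c1.png',im)
E
```

```text
time: 13.02
tcp_pos: [0.594, -0.0229, 0.2964]
orientation: [2.087, 2.344, 0.004]
wrist_force: [0.4, -1.0, -0.0]
opening: 0.704
finger_force: 0.0
time: 13.77
tcp_pos: [0.5143, -0.0321, 0.2933]
orientation: [-2.088, -2.346, -0.0]
wrist_force: [-0.4, 0.9, -0.8]
opening: 0.7
finger_force: 0.0
```

View pics/c1.png

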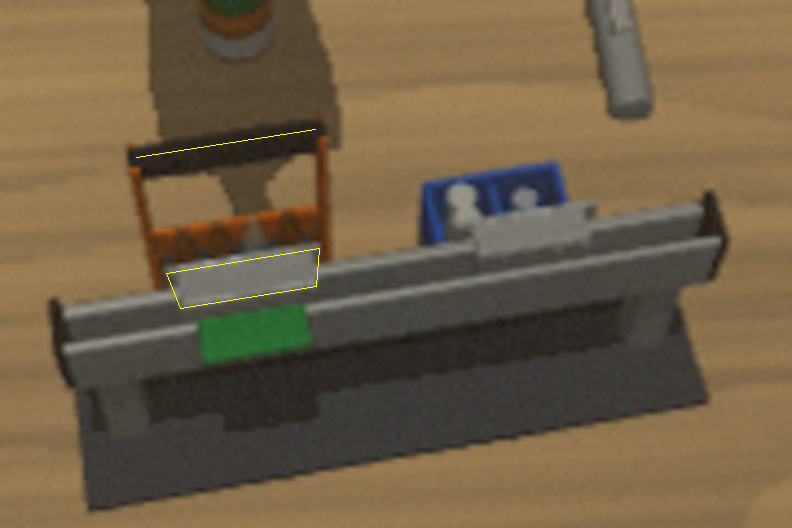

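The caddy hangs in the bay: its hook outline at (167–320, 248–308) matches the seated model, it is level and upright beside the tab, and the gripper is clear. Handing in.

```bash
python3 -c "from rig import close_job; print(close_job())"
```

```text
the job is handed in; nothing more can be done
None
```

The caddy hangs by its hook in the free bay beside the green tab, upright and with the gripper clear; I handed the job in at about 14 s on the robot's clock, with no verdict returned.

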